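Press the filter home in the bonding jig

ROBOT

A 6-joint arm with a two-finger parallel gripper is mounted at the origin on a cart in front of the work surface, level with it; the furniture and walls round the work are solid. World frame = base frame: x ahead of the robot, y to its left, z up, the work surface at z = 0. Lengths are in m, angles in rad, forces in N, time in s.
With the tool pointing down it reaches from about 0.275 to 1 m from the base axis. Payload 8.4 kg.
Tool frame: the origin (TCP) lies midway between the tips of the shut fingers; the grasp point (between the pads) lies 19 mm behind it (pinch_z is the distance from the TCP to the grasp point, in m); z points along the fingers, y is the line along which they close (so a half turn about z gives the same grasp; the last joint's range is limited). The gripper opens to 85 mm and grips with 20 to 120 N. Pads are 22 mm wide; open, the fingers measure 114 mm over their backs; the gripper's body (76 mm by 85 mm) begins 54 mm behind the grasp point. The pads swing forward as they close: fully open they stand 13 mm farther back than shut.
Start: joints at [-1.198, 0.353, 1.633, -0, 1.155, -0.002], TCP at [0.229, -0.582, 0.231] pointing down, gripper open.
Joint ranges: [-2.63, 2.63], [-0.92, 2.1], [0.06, 2.66], [-1.3, 4.44], [0, 2.69], [-3.02, 3.02]. Speed limits (rad/s): [2.22, 2.22, 2.79, 3.14, 3.14, 3.14].

INTERFACE

Orientations are given as a rotation vector (axis times angle).
In Python, from cell import * gives the robot as it stands.
- The arm moves only by the shell command python3 -m pendant 'ROWS'. ROWS is a JSON object of lists of equal length, an entry for each row: "gripper": the finger opening in m, from 0 to 0.0854; "translation": the shift along the tool's x, y, z in m, a list of three; "twist": the turn about the tool's z in rad. A call has 1 to 20 rows; each row is the pose to reach, as a shift and turn from the pose commanded when the call began, along the tool's axes at that moment; what a row does not reach only later rows make up. A row lasts 1/10 s, in which the tool goes at most 50 mm and 8.59 degrees, less where a joint would pass 70% of its speed; a pose out of reach is approached as far as the arm can. A call with a gripper value outside its range is refused whole. The fingers move at their own pace and stop on an object; the grip force is fixed at half the most. Time passes only in rows, so rows that repeat a pose let the fingers close. It gives the time, the measured TCP pose, the force, the opening and the grip force at its end, in the units of the state.
- state(): the state, without advancing time (a new reading comes with each control period).
- camera(name): name is "side" or "top"; returns the picture (400x640x3 uint8, blue, green, red); there is no depth.
- camera_model(name): a dict with "fx", "fy", "cx", "cy" (pixels), "extrinsics" (4x4, takes a point from world to camera coordinates). Camera axes: x right, y down, z forward; pixel columns grow to the right and rows downward; lengths in m; the calibration is good to about 2 mm. A picture is of the moment at which its call begins. camera_model takes no time and is no camera call.
- finish_job(): hands the job in; it is judged then, once.
Trained networks look in the newest picture that a camera, given by its name, has taken for a name from the list of things; names that differ only in an ending like _2 or _b are one class to them, and where a whole thing is asked for, a point or a joint stands for the part that bears it (a point fixed in the world has none). Each returns a list of dicts, best first, with "confidence" (0 to 1); they miss things now and then, are a little off and sometimes report something else, mostly with a low value. They report only what shows in the picture. A call takes as long as a camera call.
- spot_in(camera, thing): "centre" ([column, row] in pixels, amid what is visible of it).
- mark_of(camera, thing): "centre" ([column, row] in pixels: a listed point, or the origin of a listed thing).
The state is a dict: "time_s": time; "joint_pos": joint angles; "qvel": joint speeds; "effort": joint torques, N m; "tcp_pos": TCP position; "eef_rot": TCP orientation; "force": force on the tool from outside, world axes, zero at the start; "wrist_torque": the same for the moment, N m; "gripper_width": finger opening in m; "grip_force": force on a finger pad.
Only numpy, scipy, OpenCV 4.12 (cv2) and the standard library are available. Lean on these libraries where they do the work, as an engineer would, in place of code of your own. Each camera call takes 0.05 s, during which the arm holds its last target. There are 200 camera calls.

TASK

The bonding jig still has two metal offcuts lying on its seat: drop both into the bin. Then stand the filter cube upright on the seat, square and centred between the jaw and the fence with its round filter facing the jaw, let go of it, and press the jig's hand lever down by its handle until the lever is level, so that the sprung jaw holds the filter pressed while the adhesive takes. Finish while still holding the lever level - do not let it up again, never force it well below level (that cracks the filter) - and leave the other things on the table where they are.

Things in the scene. Friction and masses are not known exactly. Their poses are not given: they have to be found in the camera images.
- jig: Bonding jig, fixed to the table: aluminium base plate 120 x 210 mm, its top 16 mm above the table. Origin: centre of its underside, at table height. Its y axis runs from the hand lever (at -y) through the sliding jaw to the fixed fence (+y), its x axis across the plate. Steel seat between jaw and fence: 20 mm above the table, x = -56 to 56 mm.
- nest (a point): Centre of the open gap between jaw and fence, on the seat (20 mm above the table); axes as the jig's, at jig (0, 53 mm). The gap is 46 mm along y while the lever is released. The fence's face is at jig y = 76 mm; it is 50 mm wide along x and stands to 50 mm above the table.
- jaw: Sliding jaw with a flat rubber face, 28 x 28 mm, towards the fence; at jig y = 30 mm when open, its top 55 mm above the table. The pose's origin starts at the jig's origin and travels with the jaw. The lever drives it 28 mm per rad through a cushion spring (3 N preload, 0.8 N per mm): once on the cube it presses harder the lower the lever goes.
- lever (a joint): Jig's hand lever, rad: 0 = released (sprung up to 0.60 rad above level), 0.60 = level, 0.85 = bottom stop; grows as the handle is pressed down. Its pivot is parallel to the jig's x at jig y = -52 mm, 66 mm above the table. A return spring always lifts it; level takes about 5 N on the handle. The jaw grips the cube from about 0.43 on.
- handle: Black round cross-bar at the lever's outer end, 20 mm in diameter, 80 mm long along the jig's x. Origin: its centre, 125 mm from the pivot: released at jig y = -155 mm, 137 mm above the table; level at jig y = -177 mm, 66 mm above the table. A steel arm, 10 mm wide, runs from its middle to the pivot. It is a sleeve that turns on its pin.
- cube: Black microscope filter cube, 34 x 34 mm and 36 mm tall, 65 g, standing upright on the table to the right of the jig. Origin: centre of its underside. The round purple filter is in its -x face; the two faces across its y axis (34 mm apart) are the ones to grasp.
- filter (a point): Centre of the cube's filter face: 17 mm along the cube's -x from its axis, 18 mm above its underside.
- offcut_bar: Bare aluminium offcut, end of a bar with one slanting sawn face, lying on the jig's seat: 20 mm wide (x), 18 mm tall, 25 g; 30 mm long (y) at its foot and 20 mm at its top. Origin: on its underside, 13 mm from the square end (-y) and 17 mm from the foot of the sloping end (+y). Its x lies roughly along the jig's x; grasp it across x.
- offcut_hex: Bare aluminium offcut, stub of hexagon rod standing on the jig's seat: 20 mm across flats (flats face its +x and -x), 23 mm over the corners (y), 17 to 19 mm tall, 20 g. Origin: centre of its underside. Its x lies roughly along the jig's x; grasp it across x.
- bin: Open grey plastic scrap bin standing to the robot's right, not movable: 160 mm long (its x), 110 mm wide (its y), 60 mm tall, walls and floor 3 mm thick. Origin: centre of its underside.
- lens_tube: Bystander, to be left alone: black threaded lens tube standing on end, 31 mm across, 30 mm tall, open at the top.
- objective_case: Bystander, to be left alone: clear round open plastic case, 38 mm across, 52 mm tall.
- objective: Bystander, to be left alone: white microscope objective standing upright, 24 mm across, 48 mm tall.
- optical_post: Bystander, to be left alone: plain steel rod lying flat, 13 mm thick, 81 mm long.
- torch: Bystander, to be left alone: small black torch lying on its side, 28 mm thick, 99 mm long.
- marker: Bystander, to be left alone: marker pen lying flat, 13 mm thick, 130 mm long.
- dropper: Bystander, to be left alone: small brown dropper bottle, 25 mm across, 70 mm tall.

How it is judged:
By the outcome, as a careful person would: the job done as asked, in the order asked, and still so for the second after the job is handed in, while the arm keeps its last pose, push and grip.
It also fails if it takes over 70 s, if anything falls off the work surface, if the arm or the gripper's body presses on something with over 40 N, if the wrist force passes 120 N, or if a joint passes its speed limit or range.

## Working session

There is one attempt and no reset: what is moved stays moved. The work goes in short steps, Python scripts to look and compute and a shell command to move; the robot and the scene stay as the last step left them, time stands still between calls to the robot, and variables do not carry over. Pictures are saved under pics/ and viewed, at most 10 in all, crops included, and the job is handed in when it is done.

```bash
mkdir -p pics; ls; cat > h.py <<'E'
from cell import *
import numpy as np, cv2
from scipy.spatial.transform import Rotation as R
def cam(n):
    m=camera_model(n); K=np.array([[m['fx'],0,m['cx']],[0,m['fy'],m['cy']],[0,0,1]]); return K,np.array(m['extrinsics'])
def P(n): K,E=cam(n); return K@E[:3]
def tri(pa,pb,a='top',b='side'):
    X=cv2.triangulatePoints(P(a),P(b),np.array(pa,float).reshape(2,1),np.array(pb,float).reshape(2,1)); return (X[:3]/X[3]).ravel()
def proj(n,X):
    x=P(n)@np.append(X,1); return x[:2]/x[2]
def onz(n,px,z):
    K,E=cam(n); d=E[:3,:3].T@np.linalg.inv(K)@np.array([*px,1.]); o=-E[:3,:3].T@E[:3,3]; return o+d*(z-o[2])/d[2]
E
python3 - <<'E'
from h import *
s=state(); print(s)
for n in('top','side'):
    im=camera(n); cv2.imwrite(f'pics/{n}0.png',im); K,E=cam(n); print(n,K[0,0],-E[:3,:3].T@E[:3,3])
np.set_printoptions(precision=4,suppress=True)
for t in('jig','nest','jaw','handle','cube','filter','offcut_bar','offcut_hex','bin'):
    r={n:mark_of(n,t)[:2] for n in('top','side')}
    print(t,[(n,[(np.round(q['centre'],1),round(q['confidence'],2)) for q in r[n]]) for n in r])
    if r['top'] and r['side']: print('   ',tri(r['top'][0]['centre'],r['side'][0]['centre']))
E
```

```text
pics
{'time_s': 0.0, 'joint_pos': array([-1.19837743e+00,  3.53671739e-01,  1.63411620e+00,  1.89677555e-05,
        1.15522429e+00, -2.41030590e-03]), 'qvel': array([-1.12332649e-03,  8.25534914e-05,  3.00355040e-04, -2.43689321e-03,
       -2.14533147e-03,  7.10172067e-04]), 'effort': array([-4.66034253e-04, -6.05245256e+01, -3.42071700e+01,  2.68097519e-04,
        9.32007737e-03, -6.15870661e-06]), 'tcp_pos': array([ 0.22864759, -0.58116381,  0.23055463]), 'eef_rot': array([-3.08520911e+00, -5.85067226e-01,  3.83230445e-04]), 'force': array([ 0.64429194, -0.25101455, -0.23693793]), 'wrist_torque': array([-0.00669874, -0.0338566 , -0.05461933]), 'grip_force': 0.0, 'gripper_width': 0.0853894222897992}
top 406.48231337509304 [ 0.39310814 -0.23708776  0.99521648]
side 374.35121836608965 [ 0.35608449 -0.87113235  0.6371294 ]
jig [('top', [(array([255.5, 193.5]), 0.76), (array([328.3, 217.5]), 0.39)]), ('side', [(array([310.5, 197.3]), 0.62)])]
    [ 0.588  -0.0981 -0.0063]
nest [('top', [(array([255.8, 173.5]), 0.8)]), ('side', [(array([325.8, 185.4]), 0.9)])]
    [ 0.6306 -0.1024  0.
[... 197 characters left out ...]
0.4288 -0.1109  0.1354]
cube [('top', [(array([332.9, 172.7]), 0.52)]), ('side', [(array([226.3, 307.6]), 0.64), (array([355.7, 236.5]), 0.6)])]
    [ 0.4859 -0.3576  0.0538]
filter [('top', [(array([334., 178.]), 0.75)]), ('side', [(array([350.1, 231.2]), 0.67)])]
    [ 0.6216 -0.2935  0.0325]
offcut_bar [('top', [(array([274.5, 177.4]), 0.51)]), ('side', [(array([213. , 251.1]), 0.61), (array([332.3, 195.1]), 0.48)])]
    [ 0.4721 -0.2146  0.0859]
offcut_hex [('top', [(array([251.5, 174.9]), 0.63)]), ('side', [(array([327.6, 181.6]), 0.48)])]
    [ 0.6319 -0.0935  0.0326]
bin [('top', [(array([391. , 233.5]), 0.85)]), ('side', [(array([309. , 303.2]), 0.69)])]
    [ 0.4849 -0.4334  0.0006]
```

```bash
python3 - <<'E'
import cv2
a=cv2.imread('pics/top0.png')[100:320,190:470]; b=cv2.imread('pics/side0.png')[110:310,190:440]
cv2.imwrite('pics/t1.png',cv2.resize(a,None,fx=2.7,fy=2.7,interpolation=cv2.INTER_CUBIC)); cv2.imwrite('pics/s1.png',cv2.resize(b,None,fx=3,fy=3,interpolation=cv2.INTER_CUBIC))
E
```

```text
(no output)
```

View pics/t1.png

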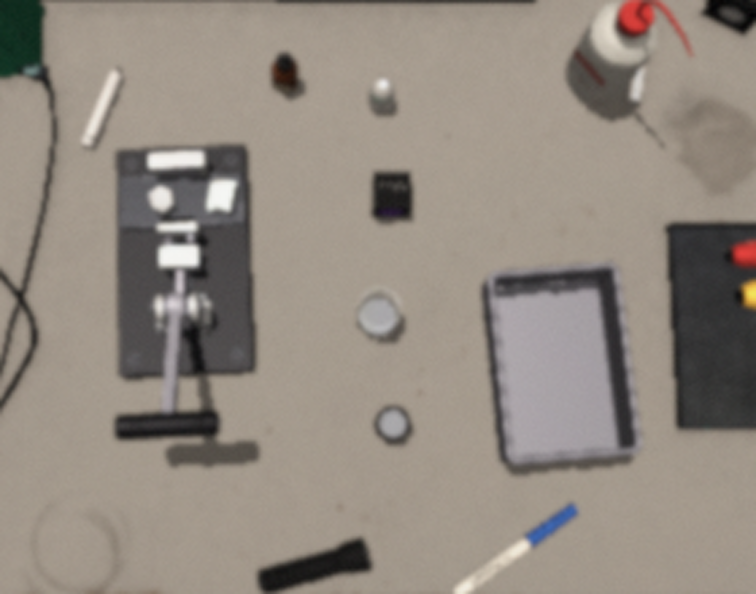

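View pics/s1.png

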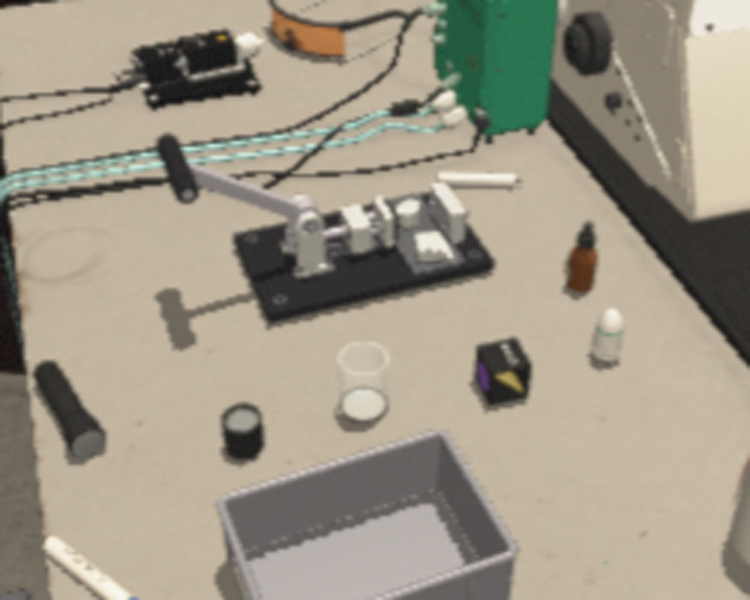

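The top view shows the jig with its fence away from the robot, around crop (180,255). The hex is at crop (160,198), the bar at (222,195), the cube at (392,195) with its filter towards the robot, and the bin at (562,365). The side view agrees, and the filter faces left towards the robot at crop (483,375). Next I'll fit the silhouettes.

```bash
cat > fit.py <<'E'
from h import *
from scipy.optimize import minimize
U=8
def mask(im,box,f):
    x0,y0,x1,y1=box; c=cv2.resize(im[y0:y1,x0:x1],None,fx=U,fy=U,interpolation=cv2.INTER_CUBIC)
    m=f(cv2.cvtColor(c,cv2.COLOR_BGR2GRAY).astype(int)).astype(np.uint8)
    n,l,st,_=cv2.connectedComponentsWithStats(m); k=1+np.argmax(st[1:,4]); p=cv2.findNonZero((l==k).astype(np.uint8))
    h=cv2.convexHull(p); o=np.zeros_like(m); cv2.fillConvexPoly(o,h,1); return o
def body(poly,z0,z1): return np.array([[x,y,z] for z in(z0,z1) for x,y in poly])
def rend(n,pts,pose,box,shape):
    c,s=np.cos(pose[2]),np.sin(pose[2]); W=pts@np.array([[c,-s,0],[s,c,0],[0,0,1]]).T+[pose[0],pose[1],0]
    q=np.array([(proj(n,w)-box[:2]+.5)*U-.5 for w in W]).astype(np.float32)
    o=np.zeros(shape,np.uint8); cv2.fillConvexPoly(o,np.round(cv2.convexHull(q)*16).astype(np.int32),1,shift=4); return o
def fit(views,pts,p0):
    f=lambda p:sum((rend(n,pts,p,b,m.shape)!=m).sum() for n,b,m in views)
    r=minimize(f,p0,method='Nelder-Mead',options=dict(initial_simplex=np.array(p0)+np.array([[0,0,0],[.006,0,0],[0,.006,0],[0,0,.08]]),xatol=1e-5,fatol=1))
    return r.x,r.fun/sum(m.sum() for *_,m in views)
def rect(a,b): return [(-a,-b),(a,-b),(a,b),(-a,b)]
E
cat > m.py <<'E'
from fit import *
np.set_printoptions(precision=4,suppress=True)
T=cv2.imread('pics/top0.png');S=cv2.imread('pics/side0.png')
g=cv2.cvtColor(T,cv2.COLOR_BGR2GRAY)
print('gray',g[190,225:290:4], g[172,322:346], g[165:182,335], g[172,245:282])
tb=(228,145,290,246)
for th in(85,100):
    m=mask(T,tb,lambda g:g<th); print('jig',th,fit([('top',tb,m)],body(rect(.06,.105),0,.016),[.588,-.1,-1.57]))
cb=(320,158,350,186); sb=(342,218,372,250)
for th in(75,95):
    v=[('top',cb,mask(T,cb,lambda g:g<th)),('side',sb,mask(S,sb,lambda g:g<th))]
    for k in(v[:1],v[1:],v): print('cube',th,fit(k,body(rect(.017,.017),0,.036),[.63,-.29,0]))
bb=(264,164,280,181); hb=(243,166,258,181)
hexp=[(.01,.00577),(0,.01155),(-.01,.00577),(-.01,-.00577),(0,-.01155),(.01,-.00577)]
for th in(150,170):
    print('bar',fit([('top',bb,mask(T,bb,lambda g:g>th))],np.vstack([body([(-.01,-.013),(.01,-.013),(.01,.017),(-.01,.017)],.02,.02),body([(-.01,-.013),(.01,-.013),(.01,.007),(-.01,.007)],.038,.038)]),[.632,-.137,-1.57]))
    print('hex',fit([('top',hb,mask(T,hb,lambda g:g>th))],body(hexp,.02,.038),[.632,-.093,-1.57]))
E
python3 m.py
```

```text
gray [154 157 110  72  74  75 111 163 138 153  33  74  71  73  65 155 158] [157 158 158 156 148 123  81  47  32  29  29  30  30  30  33  29  29  30
  30  43  84 130 151 158] [38 33 47 57 57 46 35 30 29 31 28 28 30 31 37 57 81] [177 214 227 233 234 233 232 218 172 119  97  94  95  98  96  94  95  95
  96  97 105 146 209 236 243 244 244 245 244 242 229 171 100  84  82  71
  65]
jig 85 (array([ 0.5782, -0.1496, -1.4154]), np.float64(0.25316499282639887))
jig 100 (array([ 0.5806, -0.1075, -1.5253]), np.float64(0.04335160275928874))
cube 75 (array([ 0.6389, -0.2963, -0.046 ]), np.float64(0.08981297526889087))Traceback (most recent call last):
  File "m.py", line 12, in <module>
    for k in(v[:1],v[1:],v): print('cube',th,fit(k,body(rect(.017,.017),0,.036),[.63,-.29,0]))
                                             ~~~^^^^^^^^^^^^^^^^^^^^^^^^^^^^^^^^^^^^^^^^^^^^^
  File "fit.py", line 16, in fit
    r=minimize(f,p0,method='Nelder-Mead',options=dict(initial_simplex=np.array(p0)+np.array([[0,0,0],[.006,0,0],[0,.006,0],[0,0,.08]]),xatol=1e-5,fatol=1))
    res = _minimize_neldermead(fun, x0, 
[... 313 characters left out ...]
^^^^^^^^^^^^^^^^^^
  File "fit.py", line 15, in <genexpr>
    f=lambda p:sum((rend(n,pts,p,b,m.shape)!=m).sum() for n,b,m in views)
                    ~~~~^^^^^^^^^^^^^^^^^^^
  File "fit.py", line 12, in rend
    q=np.array([(proj(n,w)-box[:2]+.5)*U-.5 for w in W]).astype(np.float32)
                 ~~~~^^^^^
  File "h.py", line 10, in proj
    x=P(n)@np.append(X,1); return x[:2]/x[2]
      ~^^^
  File "h.py", line 6, in P
    def P(n): K,E=cam(n); return K@E[:3]
                  ~~~^^^
  File "h.py", line 5, in cam
    m=camera_model(n); K=np.array([[m['fx'],0,m['cx']],[0,m['fy'],m['cy']],[0,0,1]]); return K,np.array(m['extrinsics'])
ValueError: time passes only in moves, steps and waits
```

```bash
sed -i 's/^def cam(n):/import functools\n@functools.lru_cache\ndef cam(n):/; s/^def P(n):/@functools.lru_cache\ndef P(n):/' h.py
sed -i 's/for th in(85,100)/for th in(112,122)/; s/^print(.gray.*$//' m.py; time python3 m.py
```

```text
jig 112 (array([ 0.5813, -0.1072, -1.5215]), np.float64(0.05925253864675298))
jig 122 (array([ 0.5813, -0.1065, -1.5269]), np.float64(0.07382794407753666))
cube 75 (array([ 0.6389, -0.2963, -0.046 ]), np.float64(0.08981297526889087))
cube 75 (array([ 0.6404, -0.2928, -0.2057]), np.float64(0.10434219053791316))
cube 75 (array([ 0.6389, -0.2956, -0.0453]), np.float64(0.13916782086795937))
cube 95 (array([ 0.6388, -0.2964, -0.0165]), np.float64(0.0726467196698428))
cube 95 (array([ 0.6399, -0.2931, -0.0987]), np.float64(0.05077070850295019))
cube 95 (array([ 0.6394, -0.2959, -0.0556]), np.float64(0.09934793948878456))
bar (array([ 0.6377, -0.1407, -1.8225]), np.float64(0.11217865489483252))
hex (array([ 0.635 , -0.0867, -1.6758]), np.float64(0.16728452270620944))
bar (array([ 0.6379, -0.1407, -1.7666]), np.float64(0.07869565217391304))
hex (array([ 0.6354, -0.087 , -1.7087]), np.float64(0.3548387096774194))
real	0m1.086s
user	0m1.632s
sys	0m0.164s
```

```bash
cat > ov.py <<'E'
from h import *
def tr(pose,pts):
    c,s=np.cos(pose[2]),np.sin(pose[2]); return np.asarray(pts,float)@np.array([[c,s,0],[-s,c,0],[0,0,1]])+[pose[0],pose[1],0]
def rc(x0,x1,y0,y1,z): return [(x0,y0,z),(x1,y0,z),(x1,y1,z),(x0,y1,z)]
def crop(im,n,box,f,polys,name):
    x0,y0,x1,y1=box; c=cv2.resize(im[y0:y1,x0:x1],None,fx=f,fy=f,interpolation=cv2.INTER_CUBIC)
    for W,col in polys:
        q=np.array([(proj(n,w)-[x0,y0]+.5)*f-.5 for w in W]); cv2.polylines(c,[np.round(q*16).astype(np.int32)],True,col,1,cv2.LINE_AA,4)
    return c
def jigp(J): return [(tr(J,rc(-.06,.06,-.105,.105,.016)),(0,255,0)),(tr(J,rc(-.025,.025,.076,.076,.05)),(0,0,255)),(tr(J,rc(-.056,.056,.03,.076,.02)),(255,255,0)),(tr(J,rc(-.014,.014,.03,.03,.055)),(255,0,255)),(tr(J,rc(-.04,.04,-.155,-.155,.137)),(0,255,255))]
def cubep(C): return [(tr(C,rc(-.017,.017,-.017,.017,z)),(0,255,0)) for z in(0,.036)]
E
python3 - <<'E'
from ov import *
T=cv2.imread('pics/top0.png');S=cv2.imread('pics/side0.png')
J=(.5813,-.107,-1.522);C=(.639,-.296,-.045)
B=[(tr((.6378,-.1407,-1.79),rc(-.01,.01,-.013,.007,.038)),(0,0,255))]
a=crop(T,'top',(225,145,355,265),5,jigp(J)+cubep(C)+B,0)
cv2.imwrite('pics/t2.png',a)
cv2.imwrite('pics/s2.png',crop(S,'side',(235,150,375,250),5,jigp(J)+cubep(C)+B,0))
E
```

```text
(no output)
```

View pics/t2.png

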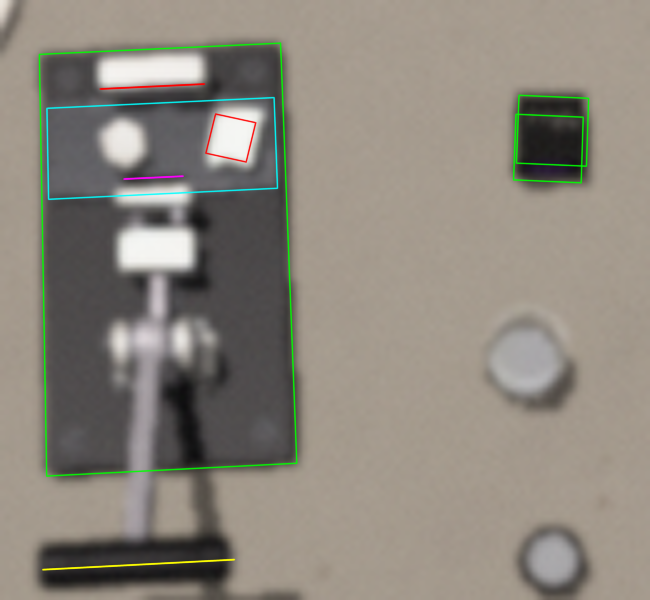

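View pics/s2.png

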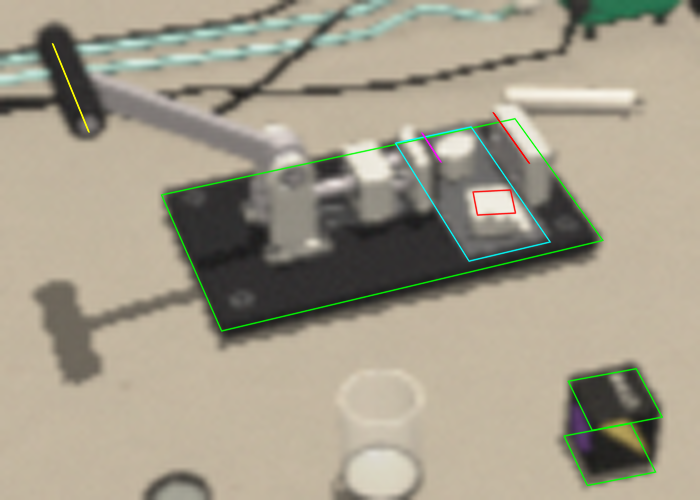

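The overlays match the plate, fence and cube to about 2 mm. In the top crop the fence's front edge is at row 85 and the handle's centre is at (135,562). One edge-based refinement will settle the yaws.

```bash
cat > edge.py <<'E'
from ov import *
from scipy.optimize import least_squares
from scipy.ndimage import map_coordinates
def edges(im,n,segs,p0,rng=3.,N=15,it=4,prior=None):
    g=cv2.GaussianBlur(cv2.cvtColor(im,cv2.COLOR_BGR2GRAY).astype(float),(0,0),.7); p=np.array(p0,float)
    for _ in range(it):
        obs=[]
        for a,b,sg in segs:
            A,B=[proj(n,w) for w in tr(p,[a,b])]; d=(B-A)/np.linalg.norm(B-A); nn=np.array([-d[1],d[0]])
            for t in np.linspace(.08,.92,N):
                o=np.arange(-rng,rng+.01,.1); q=A+(B-A)*t+o[:,None]*nn
                v=np.gradient(map_coordinates(g,[q[:,1],q[:,0]],order=1))*sg(g) if callable(sg) else np.abs(np.gradient(map_coordinates(g,[q[:,1],q[:,0]],order=1)))
                k=np.argmax(v)
                if v[k]>1.5: obs.append((a,b,t,q[k]))
        def f(p):
            r=[]
            for a,b,t,q in obs:
                A,B=[proj(n,w) for w in tr(p,[a,b])]; d=(B-A)/np.linalg.norm(B-A); r.append((q-A)@np.array([-d[1],d[0]]))
            return np.array(r)
        p=least_squares(f,p,loss='soft_l1',f_scale=.3,x_scale=[.01,.01,.1]).x
    return p,len(obs),np.median(np.abs(f(p)))
E
python3 - <<'E'
from edge import *
np.set_printoptions(precision=4,suppress=True)
T=cv2.imread('pics/top0.png');S=cv2.imread('pics/side0.png')
J=(.5813,-.107,-1.524);C=(.639,-.296,-.03)
x,y=.06,.105
# top contour: left(-x) and far(+y) at z .016; right(+x), near(-y) at z 0
L=lambda a,b:(a,b,0)
print('jig top',edges(T,'top',[L((-x,-y,.016),(-x,y,.016)),L((-x,y,.016),(x,y,.016)),L((x,-y,0),(x,y,0)),L((-x,-y,0),(-.02,-y,0)),L((.02,-y,0),(x,-y,0)),L((-.025,.076,.05),(.025,.076,.05))],J,2.5))
print('jig side',edges(S,'side',[L((x,-y,.0),(x,y,.0)),L((-x,-y,.016),(x,-y,.016)),L((x,y,0),(0,y,0)),L((-x,y,.016),(-x,-y,.016))],J,2.5))
c=.017
print('cube top',edges(T,'top',[L((-c,c,.0),(c,c,.0)),L((-c,-c,.036),(c,-c,.036)),L((c,-c,.036),(c,c,.036)),L((-c,-c,0),(-c,c,0))],C,2.5,9))
print('cube top z36L',edges(T,'top',[L((-c,c,.036),(c,c,.036)),L((-c,-c,.036),(c,-c,.036)),L((c,-c,.036),(c,c,.036)),L((-c,-c,0),(-c,c,0))],C,2.5,9))
print('cube side',edges(S,'side',[L((-c,-c,.0),(c,-c,0)),L((-c,-c,.0),(-c,c,0)),L((-c,c,.036),(c,c,.036)),L((c,c,.036),(c,-c,.036)),L((c,-c,.036),(c,-c,.0))],C,2.5,9))
b=.01
print('bar top',edges(T,'top',[L((-b,-.013,.038),(b,-.013,.038)),L((-b,-.013,.038),(-b,.007,.038)),L((b,-.013,.029),(b,.009,.029))],(.6378,-.1407,-1.76),2,7))
print('bar side',edges(S,'side',[L((b,-.013,.038),(-b,-.013,.038)),L((b,-.013,.02),(b,.017,.02)),L((b,-.013,.02),(b,-.013,.038)),L((-b,-.013,.038),(-b,.007,.038))],(.6378,-.1407,-1.76),2,7))
J=np.array([.5813,-.107,-1.524])
for z,px in((.038,[225-.5+123/5,145-.5+142/5]),): print('hex from top px',onz('top',px,z))
print('hex side',onz('side',[235-.5+458/5,150-.5+144/5],.038))
print('nest',tr(J,[(0,.053,.02)]),'bin',onz('top',[391,233.5],0))
E
```

```text
jig top (array([ 0.5808, -0.107 , -1.5196]), 90, np.float64(0.4028361669777799))
jig side (array([ 0.5814, -0.1023, -1.5135]), 59, np.float64(0.9137060765153686))
cube top (array([ 0.6387, -0.2966,  0.0465]), 36, np.float64(0.2982742397066186))
cube top z36L (array([ 0.6392, -0.2954, -0.0253]), 36, np.float64(0.5284213496141127))
cube side (array([ 0.6392, -0.2935, -0.0772]), 45, np.float64(0.3983941650809315))
bar top (array([ 0.6347, -0.1406, -1.7723]), 21, np.float64(0.26257077768593395))
bar side (array([ 0.6343, -0.136 , -1.594 ]), 25, np.float64(0.2914746386435565))
hex from top px [ 0.6329 -0.088   0.038 ]
hex side [ 0.6336 -0.0846  0.038 ]
nest [[ 0.6342 -0.1045  0.02  ]] bin [ 0.4891 -0.4341  0.    ]
```

```bash
cat > go.py <<'E'
import sys
from h import *
def psi(s): x=R.from_rotvec(s['eef_rot']).as_matrix()[:,0]; return np.arctan2(x[1],x[0])
def rows(*tg):
    s=state(); M=R.from_rotvec(s['eef_rot']).as_matrix(); p=psi(s)
    print('t',round(s['time_s'],1),'tcp',np.round(s['tcp_pos'],4),'psi',round(p,3),'w',round(s['gripper_width'],4),'tilt',np.round(M[:2,2],3),'F',np.round(s['force'],1))
    for x,y,z,q in tg: print((x,y,z,q),'->',np.round(M.T@(np.array([x,y,z])-s['tcp_pos']),4),'twist',round(p-q,3))
if __name__=='__main__': rows(*[tuple(map(float,a.split(','))) for a in sys.argv[1:]])
E
python3 go.py .633,-.087,.12,.05
```

```text
t 1.0 tcp [ 0.2288 -0.5816  0.2313] psi 0.375 w 0.0855 tilt [ 0. -0.] F [ 0.6 -0.   0.8]
(0.633, -0.087, 0.12, 0.05) -> [ 0.5572 -0.3123  0.1113] twist 0.325
```

```bash
python3 -m pendant '{"gripper":[0.036,0.036,0.036,0.036,0.036,0.036,0.036,0.036,0.036,0.036,0.036,0.036,0.036,0.036,0.036,0.036],"translation":[[0.557,-0.312,0.05],[0.557,-0.312,0.05],[0.557,-0.312,0.05],[0.557,-0.312,0.05],[0.557,-0.312,0.05],[0.557,-0.312,0.05],[0.557,-0.312,0.05],[0.557,-0.312,0.05],[0.557,-0.312,0.05],[0.557,-0.312,0.05],[0.557,-0.312,0.05],[0.557,-0.312,0.05],[0.557,-0.312,0.05],[0.557,-0.312,0.111],[0.557,-0.312,0.111],[0.557,-0.312,0.111]],"twist":[0.325,0.325,0.325,0.325,0.325,0.325,0.325,0.325,0.325,0.325,0.325,0.325,0.325,0.325,0.325,0.325]}'; python3 go.py .633,-.087,.06,.05 .633,-.087,.024,.05
python3 - <<'E'
from h import *
for n in('top','side'): cv2.imwrite(f'pics/{n}1.png',camera(n))
s=state(); M=R.from_rotvec(s['eef_rot']).as_matrix()
im=[]
for n,b in(('top',(215,130,315,230)),('side',(270,110,370,210))):
    c=cv2.resize(cv2.imread(f'pics/{n}1.png')[b[1]:b[3],b[0]:b[2]],None,fx=4,fy=4,interpolation=cv2.INTER_CUBIC)
    for o in((0,-.018,0),(0,.018,0),(0,0,0)):
        q=(proj(n,s['tcp_pos']+M@o)-b[:2]+.5)*4-.5; cv2.circle(c,tuple(int(v) for v in q),2,(0,0,255),-1)
    im.append(c)
cv2.imwrite('pics/c1.png',np.hstack(im))
E
```

```text
time_s: 2.6
tcp_pos: [0.6308, -0.0872, 0.1182]
eef_rot: [-3.14, -0.078, 0.008]
force: [-1.1, -0.0, -0.1]
gripper_width: 0.0363
grip_force: 0.0
t 2.6 tcp [ 0.6308 -0.0872  0.1182] psi 0.05 w 0.0363 tilt [-0.005  0.001] F [-1.1 -0.  -0.1]
(0.633, -0.087, 0.06, 0.05) -> [ 0.0025 -0.0001  0.0582] twist -0.0
(0.633, -0.087, 0.024, 0.05) -> [ 0.0027 -0.      0.0942] twist -0.0
```

View pics/c1.png

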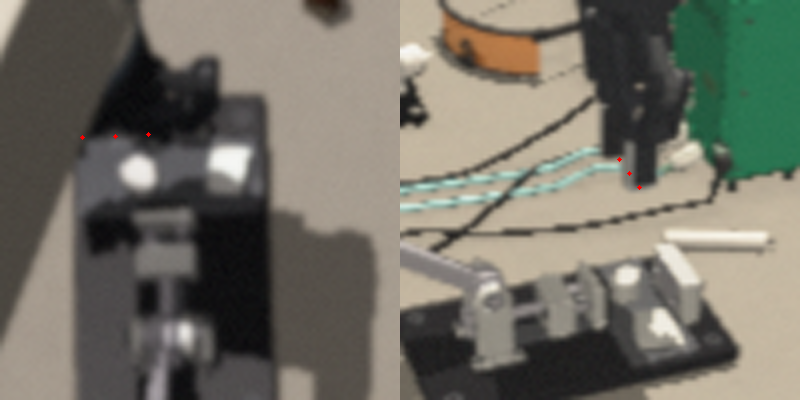

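Side crop: the finger tips are at (615,157) and (645,186), where the calibration predicts them, so vision and robot frame agree. I'll descend on the hex.

```bash
python3 -m pendant '{"gripper":[0.036,0.036,0.036,0.036,0.036,0,0,0,0,0,0,0,0],"translation":[[0,0,0.04],[0,0,0.07],[0,0,0.09],[0,0,0.096],[0,0,0.096],[0,0,0.096],[0,0,0.096],[0,0,0.096],[0,0,0.096],[0,0,0.096],[0,0,0.086],[0,0,0.05],[0,0,0.0]],"twist":[0,0,0,0,0,0,0,0,0,0,0,0,0]}'; python3 go.py .54,-.42,.14,.05
```

```text
time_s: 4.0
tcp_pos: [0.6313, -0.0871, 0.1202]
eef_rot: [-3.14, -0.078, 0.006]
force: [0.3, 0.3, 0.5]
gripper_width: 0.0176
grip_force: 58.8
t 4.0 tcp [ 0.6313 -0.0871  0.1202] psi 0.05 w 0.0176 tilt [-0.004  0.001] F [0.3 0.3 0.5]
(0.54, -0.42, 0.14, 0.05) -> [-0.1078  0.328  -0.0196] twist -0.0
```

```bash
python3 go.py .52,-.434,.12,.05; python3 -m pendant '{"gripper":[0,0,0,0,0,0,0,0,0,0,0,0.04,0.04,0.04,0.04,0.04],"translation":[[-0.128,0.341,0],[-0.128,0.341,0],[-0.128,0.341,0],[-0.128,0.341,0],[-0.128,0.341,0],[-0.128,0.341,0],[-0.128,0.341,0],[-0.128,0.341,0],[-0.128,0.341,0.03],[-0.128,0.341,0.065],[-0.128,0.341,0.065],[-0.128,0.341,0.065],[-0.128,0.341,0.065],[-0.128,0.341,0.065],[-0.128,0.341,0.03],[-0.128,0.341,-0.01]],"twist":[0,0,0,0,0,0,0,0,0,0,0,0,0,0,0,0]}'; python3 go.py .635,-.139,.13,-.08
python3 - <<'E'
from h import *
np.set_printoptions(precision=4,suppress=True)
for n in('top','side'):
    cv2.imwrite(f'pics/{n}2.png',camera(n))
    for t in('offcut_hex','offcut_bar'):print(n,t,[(np.round(q['centre'],1),round(q['confidence'],2)) for q in mark_of(n,t)[:2]])
b=(200,140,420,300);a=cv2.imread('pics/top2.png')[140:300,220:450];c=cv2.imread('pics/side2.png')[150:310,220:450]
cv2.imwrite('pics/c2.png',cv2.resize(np.vstack([a,c])[:,:],None,fx=1.8,fy=1.8,interpolation=cv2.INTER_CUBIC))
E
```

```text
t 4.0 tcp [ 0.6313 -0.0871  0.1202] psi 0.05 w 0.0176 tilt [-0.004  0.001] F [0.3 0.3 0.5]
(0.52, -0.434, 0.12, 0.05) -> [-0.1284  0.341   0.0004] twist -0.0
time_s: 5.6
tcp_pos: [0.5216, -0.4336, 0.1309]
eef_rot: [-3.139, -0.079, 0.002]
force: [1.1, -0.9, 0.2]
gripper_width: 0.0403
grip_force: 0.0
t 5.6 tcp [ 0.5216 -0.4336  0.1309] psi 0.05 w 0.0403 tilt [-0.001  0.001] F [ 1.1 -0.9  0.2]
(0.635, -0.139, 0.13, -0.08) -> [ 0.128  -0.2886  0.0011] twist 0.13
top offcut_hex []
top offcut_bar [(array([337.7, 179. ]), 0.19)]
side offcut_hex [(array([329.3, 296. ]), 0.64)]
side offcut_bar []
```

View pics/c2.png

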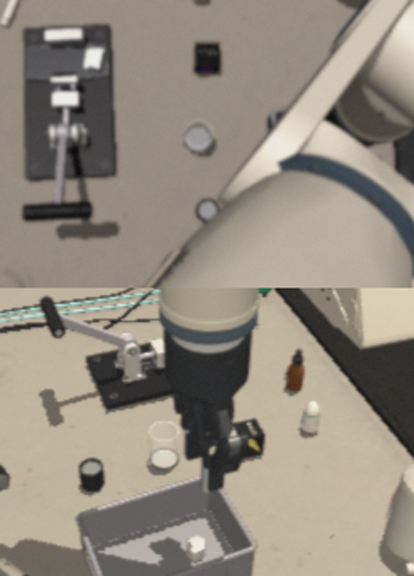

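The hex lies in the bin (crop (195,545)) and the bar is still on the seat (crop (93,57)). The bar is next.

```bash
python3 -m pendant '{"gripper":[0.04,0.04,0.04,0.04,0.04,0.04,0.04,0.04,0.04,0.04,0.04,0.04,0.04,0,0,0,0,0,0,0],"translation":[[0.128,-0.289,0],[0.128,-0.289,0],[0.128,-0.289,0],[0.128,-0.289,0],[0.128,-0.289,0],[0.128,-0.289,0],[0.128,-0.289,0],[0.128,-0.289,0],[0.128,-0.289,0],[0.128,-0.289,0.04],[0.128,-0.289,0.08],[0.128,-0.289,0.1],[0.128,-0.289,0.107],[0.128,-0.289,0.107],[0.128,-0.289,0.107],[0.128,-0.289,0.107],[0.128,-0.289,0.107],[0.128,-0.289,0.1],[0.128,-0.289,0.05],[0.128,-0.289,0.0]],"twist":[0.13,0.13,0.13,0.13,0.13,0.13,0.13,0.13,0.13,0.13,0.13,0.13,0.13,0.13,0.13,0.13,0.13,0.13,0.13,0.13]}'; python3 go.py .46,-.434,.12,.03
```

```text
time_s: 7.9
tcp_pos: [0.6345, -0.139, 0.131]
eef_rot: [-3.139, 0.126, 0.004]
force: [0.4, 0.2, 0.4]
gripper_width: 0.0187
grip_force: 60.6
t 7.9 tcp [ 0.6345 -0.139   0.131 ] psi -0.08 w 0.0187 tilt [-0.003  0.001] F [0.4 0.2 0.4]
(0.46, -0.434, 0.12, 0.03) -> [-0.1503  0.308   0.0113] twist -0.11
```

```bash
python3 -m pendant '{"gripper":[0,0,0,0,0,0,0,0,0,0,0,0.04,0.04,0.04,0.04,0.06],"translation":[[-0.15,0.308,0],[-0.15,0.308,0],[-0.15,0.308,0],[-0.15,0.308,0],[-0.15,0.308,0],[-0.15,0.308,0],[-0.15,0.308,0],[-0.15,0.308,0],[-0.15,0.308,0.04],[-0.15,0.308,0.076],[-0.15,0.308,0.076],[-0.15,0.308,0.076],[-0.15,0.308,0.076],[-0.15,0.308,0.076],[-0.15,0.308,0.04],[-0.15,0.308,-0.01]],"twist":[-0.11,-0.11,-0.11,-0.11,-0.11,-0.11,-0.11,-0.11,-0.11,-0.11,-0.11,-0.11,-0.11,-0.11,-0.11,-0.11]}'; python3 go.py .639,-.295,.13,-.03
python3 - <<'E'
from edge import *
np.set_printoptions(precision=4,suppress=True)
for n in('top','side'):
    cv2.imwrite(f'pics/{n}3.png',camera(n))
    for t in('offcut_hex','offcut_bar','nest','cube','filter'):print(n,t,[(np.round(q['centre'],1),round(q['confidence'],2)) for q in mark_of(n,t)[:2]])
T=cv2.imread('pics/top3.png');L=lambda a,b:(a,b,0);c=.017
for C in((.639,-.296,-.03),(.64,-.295,-.08),(.638,-.295,.04)):print('cube top',edges(T,'top',[L((-c,c,.0),(c,c,.0)),L((-c,-c,.036),(c,-c,.036)),L((c,-c,.036),(c,c,.036)),L((-c,-c,0),(-c,c,0))],C,2.5,9))
E
```

```text
time_s: 9.5
tcp_pos: [0.4603, -0.4331, 0.1402]
eef_rot: [-3.139, -0.047, 0.004]
force: [0.3, 0.1, 0.6]
gripper_width: 0.0536
grip_force: 0.0
t 9.5 tcp [ 0.4603 -0.4331  0.1402] psi 0.03 w 0.0536 tilt [-0.003  0.003] F [0.3 0.1 0.6]
(0.639, -0.295, 0.13, -0.03) -> [ 0.1828 -0.1327  0.01  ] twist 0.06
top offcut_hex [(array([392.3, 220.5]), 0.55), (array([331.2, 171.6]), 0.37)]
top offcut_bar []
top nest [(array([257.1, 175.2]), 0.83)]
top cube [(array([337. , 170.2]), 0.68)]
top filter []
side offcut_hex [(array([327.1, 294.5]), 0.64)]
side offcut_bar [(array([300.3, 300.3]), 0.7)]
side nest [(array([325.6, 184.6]), 0.61), (array([326.1, 294.4]), 0.36)]
side cube [(array([325.8, 187.3]), 0.74), (array([356.3, 236.1]), 0.73)]
side filter [(array([350.4, 232.2]), 0.92)]
cube top (array([ 0.6391, -0.2962,  0.0655]), 36, np.float64(0.30094030054846177))
cube top (array([ 0.6391, -0.2963,  0.062 ]), 36, np.float64(0.3272187572813531))
cube top (array([ 0.6391, -0.2962,  0.0669]), 36, np.float64(0.3202265777825891))
```

Both offcuts are in the bin, at side pixels (327,294) and (300,300). I'll grasp the cube.

```bash
python3 -m pendant '{"gripper":[0.06,0.06,0.06,0.06,0.06,0.06,0.06,0.06,0.06,0.06,0.06,0.06,0,0,0,0,0,0,0,0],"translation":[[0.183,-0.133,0],[0.183,-0.133,0],[0.183,-0.133,0],[0.183,-0.133,0],[0.183,-0.133,0],[0.183,-0.133,0],[0.183,-0.133,0],[0.183,-0.133,0.04],[0.183,-0.133,0.08],[0.183,-0.133,0.115],[0.183,-0.133,0.129],[0.183,-0.133,0.129],[0.183,-0.133,0.129],[0.183,-0.133,0.129],[0.183,-0.133,0.129],[0.183,-0.133,0.129],[0.183,-0.133,0.129],[0.183,-0.133,0.12],[0.183,-0.133,0.08],[0.183,-0.133,0.03]],"twist":[0.06,0.06,0.06,0.06,0.06,0.06,0.06,0.06,0.06,0.06,0.06,0.06,0.06,0.06,0.06,0.06,0.06,0.06,0.06,0.06]}'; python3 go.py .634,-.1035,.11,.05
python3 - <<'E'
from edge import *
np.set_printoptions(precision=4,suppress=True)
print('pre: cube',tri((337,170.2),(356.3,236.1)),'nest',tri((257.1,175.2),(325.6,184.6)),'nest top z20',onz('top',(257.1,175.2),.02),'side z20',onz('side',(325.6,184.6),.02))
S=camera('side');cv2.imwrite('pics/side4.png',S); s=state();p=s['tcp_pos']
b=proj('side',p).astype(int); x0,y0=b-[40,50]
c=cv2.resize(S[y0:y0+80,x0:x0+80],None,fx=5,fy=5,interpolation=cv2.INTER_CUBIC)
C=(p[0],p[1],-.03)
for dz in(-.012,):
    W=[(tr(C,rc(-.017,.017,-.017,.017,z+p[2]+dz)),(0,255,0)) for z in(0,.036)]
    for w,col in W: cv2.polylines(c,[np.array([(proj('side',q)-[x0,y0]+.5)*5-.5 for q in w]).astype(np.int32)],True,col,1)
cv2.imwrite('pics/c4.png',c)
E
```

```text
time_s: 12.1
tcp_pos: [0.6387, -0.2951, 0.11]
eef_rot: [-3.139, 0.047, 0.006]
force: [1.6, 0.3, -0.5]
gripper_width: 0.0329
grip_force: 59.9
t 12.1 tcp [ 0.6387 -0.2951  0.11  ] psi -0.03 w 0.0329 tilt [-0.004  0.002] F [ 1.6  0.3 -0.5]
(0.634, -0.1035, 0.11, 0.05) -> [-0.0104 -0.1913  0.0003] twist -0.08
pre: cube [ 0.6401 -0.3011  0.0201] nest [ 0.6265 -0.1067  0.0344] nest top z20 [ 0.6316 -0.105   0.02  ] side z20 [ 0.6311 -0.0887  0.02  ]
```

View pics/c4.png

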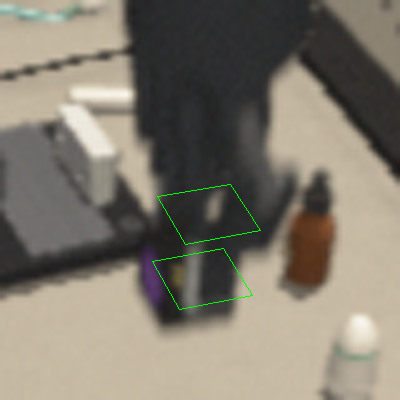

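```bash
python3 - <<'E'
from h import *
np.set_printoptions(precision=4,suppress=True)
p=np.array([.6387,-.2951,.11]); b=proj('side',p).astype(int); x0,y0=b-[40,50]
K,E=cam('side'); o=-E[:3,:3].T@E[:3,3]
for u,v in((166,328),(236,318)):
    px=np.array([u/5+x0-.4,v/5+y0-.4]); d=E[:3,:3].T@np.linalg.inv(K)@[*px,1]
    for yp in(-.3121,): print('bottom near corner',o+d*(yp-o[1])/d[1])
print('filter',); 
px=np.array([152/5+x0-.4,275/5+y0-.4]); d=E[:3,:3].T@np.linalg.inv(K)@[*px,1]; print(o+d*((.6217-o[0])/d[0]), o+d*(-.2951-o[1])/d[1])
s=state(); print(s['tcp_pos'],s['force'],s['gripper_width'],s['time_s'])
E
```

```text
bottom near corner [ 0.6151 -0.3121  0.0878]
bottom near corner [ 0.6486 -0.3121  0.0847]
filter
[ 0.6217 -0.2783  0.0892] [ 0.6142 -0.2951  0.1047]
[ 0.6437 -0.2974  0.1209] [ 3.8115 -1.4637  6.6369] 0.0328147461688782 12.15
```

```bash
python3 -m pendant '{"gripper":[0,0,0],"translation":[[0,0,0],[0,0,0],[0,0,0]],"twist":[0,0,0]}'; python3 - <<'E'
from h import *
np.set_printoptions(precision=4,suppress=True)
for i in range(2):
    s=state();S=camera('side'); print(s['time_s'],s['tcp_pos'],s['eef_rot'],s['force'],s['joint_pos'])
cv2.imwrite('pics/side5.png',S);p=s['tcp_pos']
b=proj('side',p).astype(int); x0,y0=b-[40,50];print(x0,y0)
c=cv2.resize(S[y0:y0+80,x0:x0+80],None,fx=7,fy=7,interpolation=cv2.INTER_CUBIC)
M=R.from_rotvec(s['eef_rot']).as_matrix()
for z in(.012,-.024):
    w=[p+M@np.array([a,b,z]) for a,b in((-.017,-.017),(.017,-.017),(.017,.017),(-.017,.017))]
    cv2.polylines(c,[np.array([(proj('side',q)-[x0,y0]+.5)*7-.5 for q in w]).astype(np.int32)],True,(0,255,0),1)
cv2.imwrite('pics/c5.png',c)
E
```

```text
time_s: 12.45
tcp_pos: [0.6393, -0.2954, 0.1091]
eef_rot: [-3.14, 0.047, 0.003]
force: [-0.2, 0.9, -0.1]
gripper_width: 0.0328
grip_force: 60.0
12.45 [ 0.6393 -0.2954  0.1091] [-3.1403  0.0473  0.003 ] [-0.2312  0.914  -0.097 ] [-0.435   0.594   1.5389  0.      1.0108  1.1659]
12.5 [ 0.6393 -0.2954  0.1088] [-3.1402  0.0474  0.0037] [-0.3273  0.1849 -0.7547] [-0.435   0.5945  1.5388  0.      1.0108  1.166 ]
319 155
```

View pics/c5.png

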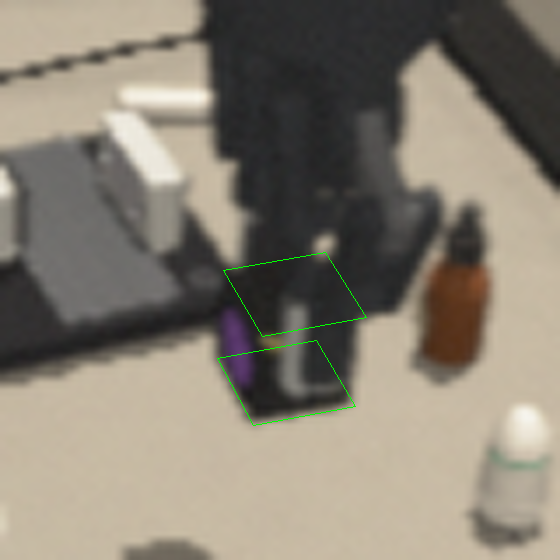

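Settled, the outline fits the held cube: bottom 12 mm below the TCP, filter facing left towards the jaw at crop (235,345). I'll carry it over the nest.

```bash
python3 go.py .634,-.103,.11,.05; python3 -m pendant '{"gripper":[0,0,0,0,0,0,0,0,0,0,0,0,0,0,0],"translation":[[-0.011,-0.192,0],[-0.011,-0.192,0],[-0.011,-0.192,0],[-0.011,-0.192,0],[-0.011,-0.192,0],[-0.011,-0.192,0],[-0.011,-0.192,0],[-0.011,-0.192,0.02],[-0.011,-0.192,0.04],[-0.011,-0.192,0.06],[-0.011,-0.192,0.068],[-0.011,-0.192,0.072],[-0.011,-0.192,0.074],[-0.011,-0.192,0.074],[-0.011,-0.192,0.074]],"twist":[-0.08,-0.08,-0.08,-0.08,-0.08,-0.08,-0.08,-0.08,-0.08,-0.08,-0.08,-0.08,-0.08,-0.08,-0.08]}'; python3 go.py .634,-.103,.032,.05
```

```text
t 12.6 tcp [ 0.6394 -0.2954  0.1088] psi -0.03 w 0.033 tilt [-0.002  0.001] F [-0.3 -0.9 -0.7]
(0.634, -0.103, 0.11, 0.05) -> [-0.0112 -0.1922 -0.001 ] twist -0.08
time_s: 14.05
tcp_pos: [0.6357, -0.1038, 0.0371]
eef_rot: [3.14, 0.078, 0.002]
force: [0.3, 0.4, -1.4]
gripper_width: 0.0329
grip_force: 60.1
t 14.1 tcp [ 0.6357 -0.1038  0.0371] psi 0.05 w 0.0329 tilt [ 0.001 -0.   ] F [ 0.3  0.4 -1.4]
(0.634, -0.103, 0.032, 0.05) -> [-0.0016 -0.0009  0.0051] twist -0.0
```

```bash
python3 -m pendant '{"gripper":[0,0,0,0],"translation":[[-0.001,0,0.002],[-0.001,0,0.004],[-0.001,0,0.0045],[-0.001,0,0.0045]],"twist":[0,0,0,0]}'; python3 -m pendant '{"gripper":[0,0,0],"translation":[[0,0,0.001],[0,0,0.001],[0,0,0.001]],"twist":[0,0,0]}'; python3 - <<'E'
from edge import *
np.set_printoptions(precision=4,suppress=True)
S=camera('side');cv2.imwrite('pics/side6.png',S);s=state();print(s['tcp_pos'])
J=(.581,-.1052,-1.52)
c=crop(S,'side',(255,140,365,230),7,jigp(J)[:4]+[(tr(J,rc(-.025,.025,.076,.076,.02)[:2]+rc(-.025,.025,.076,.076,.05)[:2][::-1]),(0,0,255))]+[(tr((*s['tcp_pos'][:2],.05),rc(-.017,.017,-.017,.017,z)),(0,255,0)) for z in (.02,.056)],0)
cv2.imwrite('pics/c6.png',c)
E
```

```text
time_s: 14.45
tcp_pos: [0.6344, -0.1037, 0.0337]
eef_rot: [3.14, 0.079, 0.001]
force: [-6.0, 0.9, 16.2]
gripper_width: 0.0329
grip_force: 62.4
time_s: 14.75
tcp_pos: [0.6344, -0.1037, 0.0337]
eef_rot: [3.14, 0.078, 0.001]
force: [-10.0, 1.3, 26.2]
gripper_width: 0.0333
grip_force: 63.5
[ 0.6344 -0.1037  0.0337]
```

View pics/c6.png

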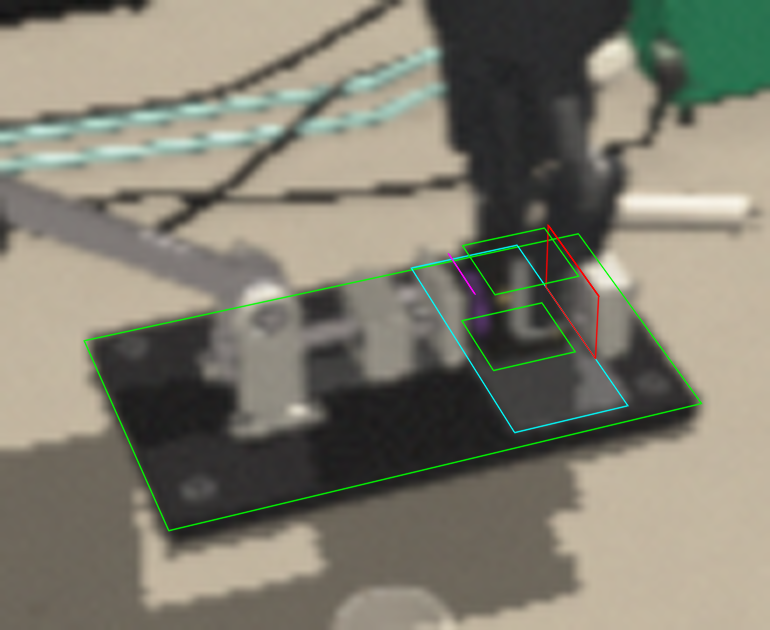

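The cube touches the seat at TCP z = 0.0337. In the side crop it sits between the jaw (465,310) and the fence (600,310), with the filter towards the jaw. I'll ease off, release and back away, then check the placing.

```bash
python3 -m pendant '{"gripper":[0,0,0.056,0.056,0.056,0.056,0.056,0.056,0.056,0.056,0.056,0.056,0.056,0.056],"translation":[[0,0,-0.001],[0,0,-0.001],[0,0,-0.001],[0,0,-0.001],[0,0,-0.001],[0,0,-0.02],[0,0,-0.06],[0,0,-0.1],[0,0.05,-0.1],[0,0.1,-0.1],[0,0.15,-0.1],[0,0.2,-0.1],[0,0.25,-0.1],[0,0.25,-0.1]],"twist":[0,0,0,0,0,0,0,0,0,0,0,0,0,0]}'; python3 - <<'E'
from edge import *
np.set_printoptions(precision=4,suppress=True)
T=camera('top');S=camera('side');cv2.imwrite('pics/top7.png',T);cv2.imwrite('pics/side7.png',S)
J=(.581,-.1052,-1.52);C=(.6344,-.1037,.05)
PL=jigp(J)[:4]+[(tr(J,[(-.025,.076,.02),(.025,.076,.02),(.025,.076,.05),(-.025,.076,.05)]),(0,0,255))]+[(tr(C,rc(-.017,.017,-.017,.017,z)),(0,255,0)) for z in (.02,.056)]
a=crop(T,'top',(228,148,292,212),6,PL,0);d=crop(T,'top',(228,148,292,212),6,[],0)
b=crop(S,'side',(290,150,354,214),6,PL,0);e=crop(S,'side',(290,150,354,214),6,[],0)
cv2.imwrite('pics/c7.png',cv2.resize(np.vstack([np.hstack([a,d]),np.hstack([b,e])]),(600,600),interpolation=cv2.INTER_AREA))
E
```

```text
time_s: 16.2
tcp_pos: [0.646, -0.3597, 0.1304]
eef_rot: [3.138, 0.071, 0.001]
force: [0.1, 0.3, 0.3]
gripper_width: 0.056
grip_force: 0.0
```

View pics/c7.png

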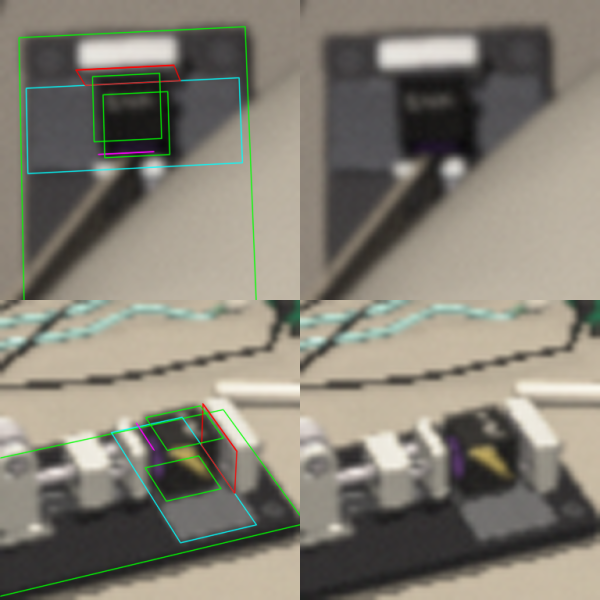

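Top view (left panels): the cube stands on the seat in front of the fence, whose white top spans cols 78–178, with the filter towards the jaw. The centring still needs checking with numbers from edge profiles.

```bash
python3 - <<'E'
from edge import *
np.set_printoptions(precision=4,suppress=True,linewidth=200)
T=cv2.imread('pics/top7.png');T0=cv2.imread('pics/top0.png');S=cv2.imread('pics/side7.png')
g=cv2.cvtColor(T,cv2.COLOR_BGR2GRAY).astype(float)
def cr(v,lev,o):
    s=np.sign(v-lev); k=np.where(np.diff(s)!=0)[0]; return [round(float(o+i+(lev-v[i])/(v[i+1]-v[i])),2) for i in k]
print('fence',[cr(g[r,240:275],150,240) for r in(157,158,159,160)])
print('cube',[cr(g[r,240:275],62,240) for r in(166,168,170,172,174,176)])
print('rows',[cr(g[154:190,c],62,154) for c in(251,254,257,260)],'fence front',[cr(g[154:190,c],140,154) for c in(248,252,256,260,263)])
J=(.581,-.1052,-1.52);C=(.6344,-.1037,.05)
print('pred fence L z50',proj('top',tr(J,[(-.025,.08,.05)])[0]),'R',proj('top',tr(J,[(.025,.08,.05)])[0]),'front mid',proj('top',tr(J,[(0,.076,.05)])[0]))
for z in(.056,.02): print('pred cube',z,[proj('top',w) for w in tr(C,[(0,.017,z),(0,-.017,z),(.017,0,z),(-.017,0,z)])])
L=lambda a,b:(a,b,0);c=.017
print('cube side',edges(S,'side',[L((-c,-c,.02),(c,-c,.02)),L((-c,c,.056),(c,c,.056)),L((c,-c,.056),(c,-c,.02)),L((-c,-c,.056),(-c,-c,.02))],C,2,9))
print('cube top',edges(T,'top',[L((-c,c,.056),(c,c,.056)),L((-c,-c,.02),(c,-c,.02)),L((c,-c,.056),(c,c,.056)),L((-c,-c,.02),(-c,c,.02))],C,2,9))
gs=cv2.cvtColor(S,cv2.COLOR_BGR2GRAY)
for im,n,sg in((T0,'top',[L((-.025,.076,.05),(.025,.076,.05)),L((-.025,.076,.05),(-.025,.086,.05))]),(S,'side',[L((.025,.076,.05),(-.025,.076,.05)),L((.025,.076,.022),(.025,.076,.05))]),(T0,'top',[L((-.04,-.155,.127),(-.04,-.155,.147)),]) ):
    try: print(n,'fence',edges(im,n,sg,J,2,9))
    except Exception as e: print(e)
h=cv2.cvtColor(T0,cv2.COLOR_BGR2GRAY).astype(float)
print('handle',[cr(h[r,225:285],90,225) for r in(256,257,258)],[proj('top',w) for w in tr(J,[(-.04,-.155,.137),(.04,-.155,.137)])])
E
```

```text
fence [[244.8, 264.93], [244.41, 265.03], [244.35, 265.05], [244.37, 264.8]]
cube [[247.58, 266.73], [247.67, 265.0, 265.0], [247.72, 251.25, 252.33, 255.83, 256.25, 266.47], [247.75, 266.59], [248.14, 265.77], [248.22, 265.74]]
rows [[163.39, 168.5, 169.83, 181.11, 187.88], [163.08, 169.0, 169.0, 180.95, 183.94], [162.96, 168.67, 169.57, 183.12, 184.5], [162.76, 180.39]] fence front [[155.78, 162.1, 182.82, 184.32], [155.64, 161.85], [155.33, 161.51], [155.25, 161.28, 181.64, 185.68], [155.25, 161.24, 188.0, 188.0]]
pred fence L z50 [243.6667 160.8306] R [264.5475 159.8104] front mid [254.1601 161.9316]
pred cube 0.056 [array([247.4119, 170.7732]), array([261.7648, 170.0748]), array([254.3956, 163.4961]), array([254.7881, 177.3939])]
pred cube 0.02 [array([249.6639, 174.4129]), array([263.5066, 173.7363]), array([256.3934, 167.3809]), array([256.7837, 180.8075])]
cube side (array([ 0.6338, -0.1028,  0.2307]), 30, np.float64(0.612996318544454))
cube top (array([ 0.6365, -0.1071, -0.032 ]), 27, np.float64(0.4988454687601932))
top fence (array([ 0.5809, -0.1106, -1.4863]), 18, np.float64(0.14930955892474204))
side fence (array([ 0.5806, -0.1051, -1.4537]), 18, np.float64(0.21822438906382038))
top fence (array([ 0.5752, -0.1069, -1.3479]), 9, np.float64(0.2808929657993126))
handle [[232.39, 270.67], [232.44, 270.62], [232.4, 270.6]] [array([232.3179, 258.6198]), array([270.7002, 256.5316])]
```

Profiles put the cube within about 1 mm of the fence's centre line and parallel to it (edge slopes -0.07 against -0.057). The handle's ends match prediction to 0.1 px. I'll move over the right half of the handle, clear of the lever arm, to grip its sleeve.

```bash
python3 go.py .4275,-.138,.2,1.62; python3 -m pendant '{"gripper":[0.045,0.045,0.045,0.045,0.045,0.045,0.045,0.045,0.045,0.045,0.045,0.045,0.045,0.045,0.045],"translation":[[0,0,-0.05],[-0.203,-0.232,-0.07],[-0.203,-0.232,-0.07],[-0.203,-0.232,-0.07],[-0.203,-0.232,-0.07],[-0.203,-0.232,-0.07],[-0.203,-0.232,-0.07],[-0.203,-0.232,-0.07],[-0.203,-0.232,-0.07],[-0.203,-0.232,-0.07],[-0.203,-0.232,-0.07],[-0.203,-0.232,-0.07],[-0.203,-0.232,-0.07],[-0.203,-0.232,-0.07],[-0.203,-0.232,-0.07]],"twist":[-1.57,-1.57,-1.57,-1.57,-1.57,-1.57,-1.57,-1.57,-1.57,-1.57,-1.57,-1.57,-1.57,-1.57,-1.57]}'; python3 go.py .4275,-.138,.122,1.62
```

```text
t 16.3 tcp [ 0.6459 -0.3544  0.13  ] psi 0.047 w 0.056 tilt [-0.001  0.001] F [-1.1  0.7 -0.3]
(0.4275, -0.138, 0.2, 1.62) -> [-0.2079 -0.2266 -0.0697] twist -1.573
time_s: 17.8
tcp_pos: [0.4321, -0.1316, 0.2007]
eef_rot: [-2.167, -2.274, 0.0]
force: [0.2, -0.3, -0.4]
gripper_width: 0.045
grip_force: 0.0
t 17.8 tcp [ 0.4321 -0.1316  0.2007] psi 1.619 w 0.045 tilt [-0.  0.] F [ 0.2 -0.3 -0.4]
(0.4275, -0.138, 0.122, 1.62) -> [-0.0062 -0.0049  0.0787] twist -0.001
```

```bash
python3 -m pendant '{"gripper":[0.045,0.045,0.045,0.045,0.045,0,0,0,0,0],"translation":[[-0.006,-0.005,0],[-0.006,-0.005,0.03],[-0.006,-0.005,0.06],[-0.006,-0.005,0.079],[-0.006,-0.005,0.079],[-0.006,-0.005,0.079],[-0.006,-0.005,0.079],[-0.006,-0.005,0.079],[-0.006,-0.005,0.079],[-0.006,-0.005,0.079]],"twist":[0,0,0,0,0,0,0,0,0,0]}'; python3 go.py; python3 - <<'E'
from h import *
for n in('top','side'):
    cv2.imwrite(f'pics/{n}8.png',camera(n)); print(n,[(np.round(q['centre'],1),round(q['confidence'],2)) for q in mark_of(n,'handle')[:2]],proj(n,np.array([.4262,-.1132,.1366])))
E
```

```text
time_s: 18.8
tcp_pos: [0.4276, -0.1384, 0.1224]
eef_rot: [2.165, 2.275, -0.0]
force: [-4.6, -3.5, 4.7]
gripper_width: 0.0179
grip_force: 58.6
t 18.8 tcp [ 0.4276 -0.1384  0.1224] psi 1.62 w 0.0179 tilt [ 0.    -0.001] F [-4.6 -3.5  4.7]
top [] [251.61993832 257.58166145]
side [(array([248.3, 164.6]), 0.58)] [248.33702581 166.62129899]
```

The sleeve is gripped with small forces. I'll press along the arc to about 0.4 rad and check.

```bash
python3 -m pendant '{"gripper":[0,0,0,0,0,0,0,0,0,0],"translation":[[0,-0.0034,0.0053],[0,-0.0065,0.0107],[0,-0.0094,0.0162],[0,-0.0119,0.0219],[0,-0.0142,0.0278],[0,-0.0162,0.0337],[0,-0.0179,0.0397],[0,-0.0193,0.0458],[0,-0.0193,0.0458],[0,-0.0193,0.0458]],"twist":[0,0,0,0,0,0,0,0,0,0]}'; python3 go.py
```

```text
time_s: 20.0
tcp_pos: [0.4083, -0.1392, 0.0762]
eef_rot: [2.166, 2.275, -0.001]
force: [-4.0, -3.9, 3.9]
gripper_width: 0.0182
grip_force: 58.8
t 20.0 tcp [ 0.4083 -0.1392  0.0762] psi 1.62 w 0.0182 tilt [-0. -0.] F [-4.  -3.9  3.9]
```

```bash
python3 -m pendant '{"gripper":[0,0,0,0,0,0,0,0],"translation":[[0,-0.0011,0.006],[0,-0.0015,0.009],[0,-0.0019,0.0123],[0,-0.0021,0.0155],[0,-0.0023,0.0186],[0,-0.0025,0.0215],[0,-0.0025,0.0245],[0,-0.0025,0.0245]],"twist":[0,0,0,0,0,0,0,0]}'; python3 -m pendant '{"gripper":[0,0,0],"translation":[[0,0,0],[0,0,0],[0,0,0]],"twist":[0,0,0]}'; python3 - <<'E'
from edge import *
np.set_printoptions(precision=4,suppress=True,linewidth=200)
J=(.581,-.1057,-1.52)
for n in('top','side'):
    im=camera(n);cv2.imwrite(f'pics/{n}9.png',im)
    for t in('handle','cube','filter'): print(n,t,[(np.round(q['centre'],1),round(q['confidence'],2)) for q in mark_of(n,t)[:2]])
print('pred handle level',[proj(n,tr(J,[(0,-.177,.066)])[0]) for n in('top','side')])
T=cv2.imread('pics/side9.png'); g=cv2.cvtColor(T,cv2.COLOR_BGR2GRAY).astype(int)
# pred: cube pressed to fence -> axis at jig y .059
for y in(.053,.059): print('pred filter/cube',y,[proj('side',w) for w in tr(J,[(0,y-.017,.038),(0,y,.02)])])
# lever arm slope: left end of arm at top edge
s=state();print(s['tcp_pos'],s['force'],s['time_s'])
E
```

```text
time_s: 20.8
tcp_pos: [0.406, -0.1393, 0.0518]
eef_rot: [2.166, 2.275, -0.0]
force: [-3.2, -3.6, 4.9]
gripper_width: 0.0178
grip_force: 59.0
time_s: 21.1
tcp_pos: [0.406, -0.1393, 0.052]
eef_rot: [2.166, 2.275, -0.0]
force: [-3.2, -4.1, 4.5]
gripper_width: 0.0182
grip_force: 59.0
top handle [(array([256.8, 193. ]), 0.32)]
top cube [(array([257.3, 171.6]), 0.56)]
top filter [(array([254.1, 176. ]), 0.59)]
side handle [(array([269.7, 256.5]), 0.74), (array([243.6, 190.4]), 0.68)]
side cube [(array([329.7, 184. ]), 0.77)]
side filter [(array([322.3, 182.3]), 0.62)]
pred handle level [array([256.5534, 268.6269]), array([242.8612, 192.0592])]
pred filter/cube 0.053 [array([322.5363, 183.3889]), array([328.2626, 187.4042])]
pred filter/cube 0.059 [array([324.6139, 182.9275]), array([330.2989, 186.9436])]
[ 0.406  -0.1394  0.052 ] [-3.1033 -4.1679  4.6816] 21.5
```

```bash
python3 - <<'E'
import cv2,numpy as np
np.set_printoptions(linewidth=200)
for k in(7,9):
    g=cv2.cvtColor(cv2.imread(f'pics/top{k}.png'),cv2.COLOR_BGR2GRAY); print(k); print(g[158:192,250:264:3].T); print(g[168:180:3,242:270])
from edge import *
S=cv2.imread('pics/side9.png');L=lambda a,b:(a,b,0);c=.017
for k,C in((7,(.6344,-.1037,.05)),(9,(.640,-.1034,.05))):
    S=cv2.imread(f'pics/side{k}.png'); print(k,edges(S,'side',[L((-c,-c,.02),(c,-c,.02)),L((-c,c,.056),(c,c,.056)),L((-c,-c,.056),(-c,-c,.02))],C,2,9))
E
```

```text
7
[[223 227 223 197 141  78  42  28  25  31  45  49  45  35  29  29  29  30  29  28  28  34  42  65 120 176 188 163 128 107  86  65  49  42]
 [222 225 217 182 122  70  40  26  24  30  45  54  56  44  30  23  24  22  27  22  20  24  37  61  95 109  98  73  48  41  41  40  38  38]
 [223 224 213 172 109  61  38  27  23  32  50  68  63  39  29  25  24  25  23  25  24  25  31  37  33  35  36  34  37  39  37  37  44  67]
 [222 224 209 163  96  57  36  27  25  36  51  62  50  31  25  25  26  24  24  25  24  27  36  75 135 177 182 149 111 102  95  99 116 130]
 [220 223 208 157  88  50  34  24  27  24  26  26  23  23  21  22  23  24  22  18  13  15  28  72 125 159 160 135 118 125 135 141 147 148]]
[[81 80 78 79 78 74 56 40 45 57 52 45 48 48 50 54 59 51 39 29 26 31 43 62 72 81 81 83]
 [79 80 81 80 79 74 57 39 35 48 51 44 35 37 39 37 38 31 29 26 23 16 23 30 50 67 79 83]
 [82 83 83 84 80 79 65 44 29 23 23 24 22 24 24 25 23 26 26 25 23 20 24 45 67 80 84 83]
 [83 83 82 83 83 78 66 47 28 23 22 22 21 23 25 21 24 25 21 21 18 18 25 44 67 81 87 86]]
9
[[237 239 231 182 102  47  32  39  47  45  35  29  
[... 580 characters left out ...]
69 126 157 157 123  85  78 115 175 208 220 225 227 227 212 161]]
[[ 92  94  93  95  92  86  68  45  35  39  42  41  40  39  38  38  41  40  34  32  26  20  25  36  54  79  91  95]
 [ 91  95  92  94  91  86  67  47  30  28  27  25  29  28  30  32  30  32  28  30  26  27  26  37  55  77  91  93]
 [ 96  94  96  94  96  92  76  55  32  26  27  27  26  25  25  26  27  30  28  25  22  19  29  52  77  93  98  96]
 [ 97  95  95  96  97 110 128 136 136 142 146 146 149 153 163 169 174 174 177 170 126  65  37  50  74  90  96 100]]
7 (array([ 0.64036779, -0.10305229,  0.06936318]), 20, np.float64(0.5783045324438472))
9 (array([ 0.63139518, -0.10401253,  0.17503583]), 24, np.float64(0.16317056913164918))
```

The pictures' numbers confirm it: the jaw has pushed the cube squarely onto the fence, and the handle's height and its roughly 5 N push match a level lever. I'll hand in while holding.

```bash
python3 -c "
from cell import *
print(finish_job())"
```

```text
the job is handed in; nothing more can be done
None
```

The job is handed in: both offcuts are in the bin, the cube stands on the seat pressed squarely against the fence with its filter to the jaw, and the gripper is still holding the lever level (about 0.60 rad).

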